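# Book out a battery module and hold its retaining slide open

## Task

Take the hand scanner from its cradle and hold it steady for a good second over the middle of the barcode label on the battery module, window straight down and about 8 cm above the label, then stand the scanner back in its cradle and let go. Then pull the module's spring-return slide out until its paddle is in line with the two fins of the mark, and finish while still holding it there, so that a colleague can lift the module out. Leave the bolt bin, the screwdriver and the spray can alone.

Things in the scene. Friction and masses are not known exactly. Their poses are not given: they have to be found in the camera images.
- scanner: Loose stick-shaped hand scanner, about 0.22 kg, upright: square head 46 x 46 mm at the bottom (36 mm high), rubber neck 38 mm wide up to 47 mm, then a black square handle 30 x 30 mm up to 140 mm (grip from above at about 105 mm). Origin: centre of the underside, the scanning window; z points up the handle, it scans along -z. The handle's flat sides face its x and y.
- cradle: Fixed open square cradle, outside 70 x 70 mm, walls 30 mm high, 6 mm thick (inside 58 x 58 mm), inner floor 6 mm above the bench. Origin: centre of its underside on the bench; x and y along its sides. The scanner stands in it head down, square to it, its underside on the inner floor.
- label: White paper barcode label with black bars, flat on the top of the black battery module, 36 mm (its x) by 60 mm (its y), 2 mm thick. Origin: centre of its underside, on the module's top 70 mm above the bench; its place on the module varies.
- tray: Fixed aluminium plate 360 x 300 x 12 mm carrying a black module 160 x 250 mm, top 70 mm above the bench (orange covers at its far edge reach 82). Origin: bench level under the middle of the module's front edge; x points to the module's far side, the slide pulls out along -x. Spring housing: 60 mm wide, x -22 to 0 mm, top at 52 mm. Guide bars beside the slide at y = +-26 mm, tops at 26 mm.
- latch (a joint): Spring-return retaining slide on the tray; value in m: 0 is home (pushed in by its spring), grows as it is pulled out along the tray's -x, end stop at 0.080. The spring pulls it home with about 5 N at 0, 8.5 N at 0.03 and 12 N at 0.06 (plus 0.5 N friction), and it springs back if let go.
- latch_grip (a point): Grip point in the middle of the slide's grey upright paddle, 70 mm above the bench; moves with the slide. Paddle: 14 mm thick along the tray's x, 44 mm wide along y, from 28 to 88 mm above the bench. At home at tray x = -75 mm, y = 0, with 46 mm free between paddle and spring housing. Can be pinched from above across its thickness.
- mark: Fixed mark: thin dark steel strip across the tray plate below the slide with an upright fin at each end (5 mm thick, 41 to 59 mm either side, tops 34 mm above the bench). Origin: middle of the strip, 12 mm above the bench; axes parallel to the tray's. The slide is at the mark when the grip point is at x = 0 in this frame, 30 to 58 mm out from home.
- bolt_bin: Loose blue bin of bolts, 110 x 90 x 45 mm, origin centre of its underside; to be left alone. Bin and cradle may stand on either side.
- screwdriver: Loose orange-handled screwdriver lying flat, 200 mm long; to be left alone.
- cleaner: Loose spray can, 64 mm diameter, 170 mm tall, origin centre of its underside; to be left alone.
Not all that is in view belongs to the job. What is shaped like the scanner but pink or yellow is not meant.

How it is judged:
By the outcome, as a careful person would: the job done as asked, in the order asked, and still so for the second after the job is handed in, while the arm keeps its last pose, push and grip.
It also fails if it takes over 70 s, if anything falls off the work surface, if the arm or the gripper's body presses on something with over 40 N, if the wrist force passes 120 N, or if a joint passes its speed limit or range.

## Robot

A 6-joint arm with a two-finger parallel gripper is mounted at the origin on the work surface. World frame = base frame: x ahead of the robot, y to its left, z up, the work surface at z = 0. Lengths are in mm, angles in rad, forces in N, time in s.
With the tool pointing down it reaches from about 300 to 775 mm from the base axis. Payload 14.6 kg.
Tool frame: the origin (TCP) lies between the finger pads; the fingertips stand manip.nose_length ahead of it and the grasp point (between the pads) lies 11 mm behind it (manip.nose_length is the distance from the TCP to the fingertips, in mm); z points along the fingers, y is the line along which they close (so a half turn about z gives the same grasp; the last joint's range is limited). The gripper opens to 94 mm and grips with 3 to 60 N. Pads are 16 mm wide; open, the fingers measure 119 mm over their backs; the gripper's body (75 mm by 177 mm) begins 78 mm behind the grasp point.
Start: joints at [-1.248, 0.3, 1.521, -0, 1.321, -0.067], TCP at [208.994, -508.734, 213.446] pointing down, gripper open.
Joint ranges: [-3.03, 3.03], [-0.79, 2.21], [0.23, 2.52], [-1.04, 4.18], [0, 3.07], [-2.55, 2.55]. Speed limits (rad/s): [2.22, 2.22, 2.57, 3.14, 3.14, 3.14].

## Interface

Orientations are given as [roll, pitch, yaw] about the fixed x, y, z axes, in that order (R = Rz(yaw) Ry(pitch) Rx(roll)).
In Python, from cell import manip, cams, job gives the robot as it stands.
- The arm moves only by the tool jog_arm, never from a script. Its argument "commands" is a list of rows, each an object of numbers: "dx", "dy", "dz": the shift along the tool's x, y, z each as a share of 40 mm, from -1 to 1; "ax", "ay", "az": the turn, a rotation vector about the tool's x, y, z each as a share of 10 degrees, from -1 to 1; "gripper": the closure, from 0 (fully open) to 1 (shut). A call has 1 to 10 rows; each row shifts and turns the commanded pose from where the row before left it, along the tool's axes as they then stand; what a row does not reach is not made up. A row lasts 1/8 s, in which the tool goes at most 62.5 mm and 10.7 degrees, less where a joint would pass 70% of its speed; a pose out of reach is approached as far as the arm can. A call with a number of a shift or a turn outside -1 to 1 is refused whole. A call with a gripper value outside its range is refused whole. The fingers move at their own pace and stop on an object; "squeeze" is the grip in N (left out, the last holds). Time passes only in rows, so rows that do not move let the fingers close. It gives the time, the measured TCP pose, the force, the opening and the grip force at its end, in the units of the state.
- manip.read_state(): the state, without advancing time (a new reading comes with each control period).
- cams.camera(name): name is "scene" or "side" or "wrist"; returns a dict with "image" (400x640x3 uint8, red, green, blue), "fx", "fy", "cx", "cy" (pixels), "dist_coeffs" ([k1, k2, p1, p2, k3] as OpenCV has them; the pictures are not rectified), "world_to_cam" (4x4, takes a point from world to camera coordinates). Camera axes: x right, y down, z forward; pixel columns grow to the right and rows downward; lengths in mm; the calibration is good to about 2 mm. A picture is of the moment at which its call begins. There is no depth.
- job.sign_off(): hands the job in; it is judged then, once.
The state is a dict: "clock": time; "joints": joint angles; "qd": joint speeds; "effort": joint torques, N m; "eef_pos": TCP position; "eef_rot": TCP orientation; "wrist_force": force on the tool from outside, world axes, zero at the start; "moment": the same for the moment, N m; "finger_gap": finger opening in mm; "finger_force": force on a finger pad.
Only numpy, scipy, OpenCV 4.12 (cv2) and the standard library are available. Lean on these libraries where they do the work, as an engineer would, in place of code of your own. Each camera call takes 0.05 s, during which the arm holds its last target. There are 200 camera calls.

## Working session

There is one attempt and no reset: what is moved stays moved. The work goes in short steps, Python scripts to look and compute and a tool call to move; the robot and the scene stay as the last step left them, time stands still between calls to the robot, and variables do not carry over. Pictures are saved under pics/ and viewed, at most 10 in all, crops included, and the job is handed in when it is done.

Besides the shell and the picture viewer there is one more tool, called after "Request:" by a JSON object that holds its "op" and its "data". jog_arm: Moves the arm, as the interface text tells. Shift numbers are shares of 40 mm and turn numbers shares of 10 degrees, none past 1 either way. Its arguments: {"type":"object","properties":{"commands":{"type":"array"},"squeeze":{"type":"number"}},"required":["commands"]}

```bash
mkdir -p pics; ls; python3 - <<'E'
from cell import manip,cams
import cv2
print(manip.read_state(), manip.nose_length)
for n in("scene","side"):
    c=cams.camera(n); print(n,c["fx"],c["dist_coeffs"],c["world_to_cam"])
    cv2.imwrite(f"pics/{n}0.png",c["image"][:,:,::-1])
E
```

```text
pics
{'clock': 0.0, 'joints': array([-1.24763466e+00,  3.00501521e-01,  1.52157497e+00, -4.02282480e-05,
        1.32072936e+00, -6.65748404e-02]), 'qd': array([ 5.93142894e-05, -1.70993111e-03, -1.03017707e-04, -9.90018067e-04,
        3.34248967e-04,  7.42132927e-05]), 'effort': array([ 2.45981873e-04, -5.31799686e+01, -3.52739668e+01,  7.08237151e-02,
        2.44207936e-02, -1.11051977e-04]), 'eef_pos': array([ 208.88741906, -508.50770895,  212.87223426]), 'eef_rot': array([-3.14037956e+00, -4.18298626e-05,  3.89746456e-01]), 'wrist_force': array([-0.21228073, -0.29386945, -1.02458802]), 'moment': array([-0.03633474, -0.01511785, -0.02757028]), 'finger_force': 0.0, 'finger_gap': 93.55106569565524} 8.0
scene 439.1720558665537 [0.001136 0.       0.       0.       0.      ] [[-2.57373560e-01  9.66294330e-01 -5.84107213e-03  1.40251817e+02]
 [ 5.48297865e-01  1.41056991e-01 -8.24301144e-01 -2.46590655e+02]
 [-7.95693598e-01 -2.15355967e-01 -5.66121458e-01  1.86062094e+03]
 [ 0.00000000e+00  0.00000000e+00  0.00000000e+00  1.00000000e+00]]
side 519.1938092439229 [-0.07953139  0.          0.          0.          0.        ] [[-9.62966475e-01 -2.69143093e-01  1.60488002e-02  5.03250468e+02]
 [-1.80913294e-01  6.00861244e-01 -7.78611679e-01  1.48547235e+02]
 [ 1.99914854e-01 -7.52680385e-01 -6.27300797e-01  1.22546924e+03]
 [ 0.00000000e+00  0.00000000e+00  0.00000000e+00  1.00000000e+00]]
```

View pics/scene0.png

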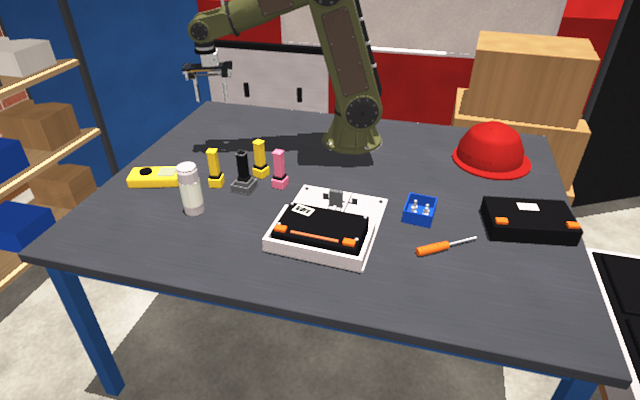

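View pics/side0.png

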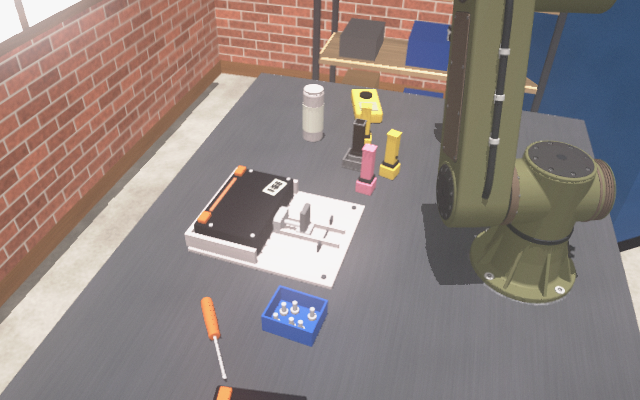

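Candidates for the scanner:
- Black handle in a dark cradle, scene (243,165) / side (358,135). This fits: black, and standing in the square cradle.
- Yellow at scene (213,168) and (260,158), and pink at (279,170). These are decoys.

For the label, the one at scene (303,210) is on the tray's module. The one at (528,207) is on a loose second module, so it is not meant. I'll confirm both in enlarged crops.

```bash
python3 - <<'E'
import cv2
a=cv2.imread("pics/scene0.png")[135:275,195:395]; cv2.imwrite("pics/sc.png",cv2.resize(a,None,fx=4,fy=4,interpolation=cv2.INTER_CUBIC))
a=cv2.imread("pics/side0.png")[105:285,180:410]; cv2.imwrite("pics/sd.png",cv2.resize(a,None,fx=3.3333333,fy=3.3333333,interpolation=cv2.INTER_CUBIC))
E
```

```text
(no output)
```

View pics/sc.png

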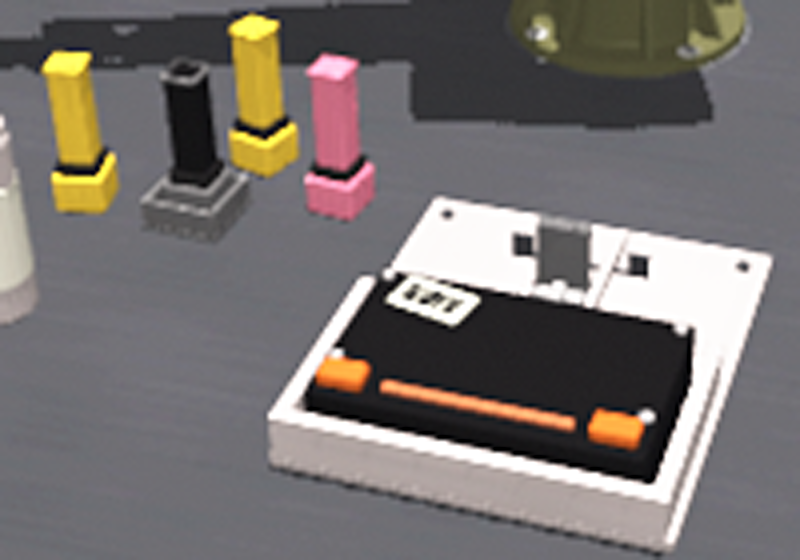

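View pics/sd.png

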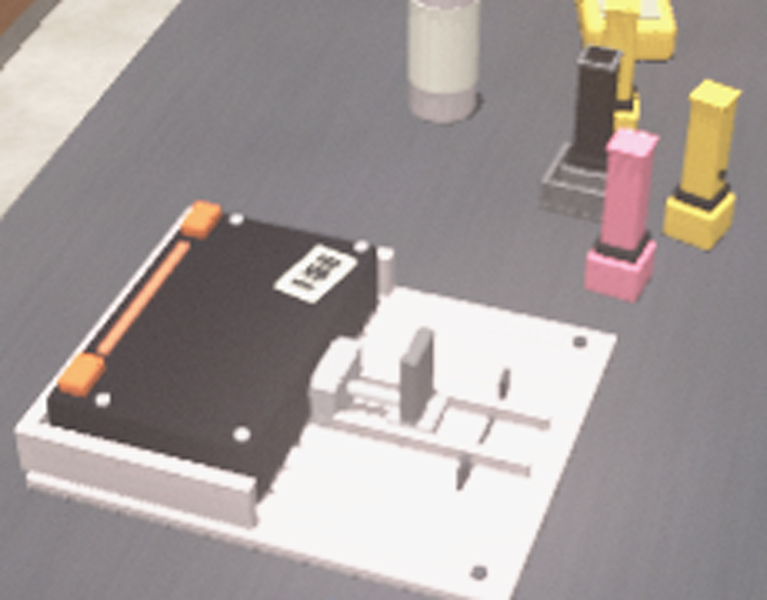

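The crops confirm it. The black scanner stands in the grey cradle (scene crop top at (185,69), side crop (601,54)). The label is on the tray module (scene crop about (434,301), side crop about (317,273)). The paddle and the two fins are visible.

```bash
cat > h.py <<'E'
import numpy as np,cv2
from cell import manip,cams
def ray(c,p):
    K=np.array([[c["fx"],0,c["cx"]],[0,c["fy"],c["cy"]],[0,0,1]])
    u=cv2.undistortPoints(np.array([[p]],float),K,np.array(c["dist_coeffs"],float))[0,0]
    W=np.array(c["world_to_cam"]);R,t=W[:3,:3],W[:3,3]
    return -R.T@t, R.T@np.array([*u,1])
def atz(c,p,z):
    o,d=ray(c,p); return (o+d*(z-o[2])/d[2])[:2]
def proj(c,P):
    K=np.array([[c["fx"],0,c["cx"]],[0,c["fy"],c["cy"]],[0,0,1]])
    W=np.array(c["world_to_cam"])
    return cv2.projectPoints(np.array(P,float).reshape(-1,1,3),cv2.Rodrigues(W[:3,:3])[0],W[:3,3],K,np.array(c["dist_coeffs"],float))[0][:,0]
E
python3 - <<'E'
from h import *
np.set_printoptions(precision=1,suppress=True)
C={n:cams.camera(n) for n in("scene","side")}
f={"scene":lambda p:(p[0]/4+194.6,p[1]/4+134.6),"side":lambda p:(p[0]*.3+179.65,p[1]*.3+104.65)}
for nm,z,sc,sd in [("scanner top",146,[(185,69)],[(601,54)]),
 ("scanner corners",146,[(161,70),(177,60),(210,68),(192,80)],[(588,47),(622,50),(614,63),(578,59)]),
 ("cradle corners",30,[(143,205),(212,228),(249,180)],[(545,180),(566,145)]),
 ("label",72,[(405,275),(480,300),(463,326),(388,303)],[(322,244),(357,256),(315,302),(276,286)]),
 ("plate far corners/holes",12,[(437,197),(773,258),(447,214),(743,266)],[(616,337),(580,342),(479,573)]),
 ("paddle top",88,[(537,215),(592,223)],[(410,331),(433,330)]),
 ("fintop",34,[(522,236),(640,257)],[(505,370),(465,457)]),
 ("module corner top",70,[(375,275),(692,325)],[(378,248),(262,440)]),
 ("can base",0,[],[(444,110)]),("yellow/pink top",140,[(70,58),(255,25),(332,65)],[(622,8),(716,92),(634,140)])]:
    print(nm)
    for n,ps in(("scene",sc),("side",sd)):
        print("  ",n,*[atz(C[n],f[n](p),z) for p in ps])
E
```

```text
scanner top
   scene [ 461.1 -289. ]
   side [ 464.6 -291.3]
scanner corners
   scene [ 467.8 -307.8] [ 448.  -301.8] [ 454.3 -269.3] [ 477.4 -275.7]
   side [ 477.5 -299.6] [ 449.  -303.2] [ 451.3 -280. ] [ 481.4 -277.4]
cradle corners
   scene [ 501.7 -323.8] [ 520.2 -252.3] [ 440.9 -250.1]
   side [ 499.9 -263. ] [ 494.3 -323. ]
label
   scene [602.  -54.7] [619.2   9.9] [653.9   6.3] [640.2 -56.2]
   side [636.  -63.7] [605.  -56.7] [617.6   7.4] [652.2  -2.6]
plate far corners/holes
   scene [399.5 -90.2] [420.5 209.8] [423.7 -74. ] [438.4 187.2]
   side [402.  -90.5] [428.1 -76.2] [442.5 184.3]
paddle top
   scene [518.6  29.4] [519.  74.]
   side [534.2  38.8] [518.6  33. ]
fintop
   scene [472.6   5.7] [478.4 106.8]
   side [471.2  -0.9] [475.5  99.4]
module corner top
   scene [605.1 -78. ] [607.7 169.5]
   side [593.2 -74. ] [604. 160.]
can base
   scene
   side [ 626.8 -394.3]
yellow/pink top
   scene [ 457.1 -397.3] [ 360.3 -266.2] [ 413.6 -175.7]
   side [ 464.4 -386.5] [ 363.7 -269.5] [ 415.  -177.9]
```

Request:
{"op": "jog_arm", "data": {"commands": [{"az": -1},{"az": -1},{"az": -1},{"az": -1},{"az": -1},{"az": -0.45},{}]}}

```text
schema error: expected keys dx, dy, dz, ax, ay, az, gripper
```

```bash
cat >> h.py <<'E'
from scipy.spatial.transform import Rotation as Ro
def to(x,y,z,yaw=None):
    s=manip.read_state();R=Ro.from_euler('xyz',s["eef_rot"])
    d=R.inv().apply(np.array([x,y,z])-s["eef_pos"])/40
    print("t",s["clock"].round(2) if hasattr(s["clock"],'round') else s["clock"],"pos",s["eef_pos"].round(1),"rot",s["eef_rot"].round(4),"gap",round(s["finger_gap"],1),"F",s["wrist_force"].round(1))
    print("units to go",d.round(3), "az", None if yaw is None else round(-np.degrees(yaw-s["eef_rot"][2])/10,3))
E
python3 -c "
from h import *
to(463,-290,213,1.34)"
```

```text
t 0.2 pos [ 208.9 -508.6  213.1] rot [-3.1409e+00 -1.0000e-04  3.8970e-01] gap 94.0 F [-0.3 -0.1 -0. ]
units to go [ 7.952e+00 -2.642e+00  5.000e-03] az -5.445
```

Request:
{"op": "jog_arm", "data": {"commands": [{"dx": 0,"dy": 0,"dz": 0,"ax": 0,"ay": 0,"az": -1,"gripper": 0},{"dx": 0,"dy": 0,"dz": 0,"ax": 0,"ay": 0,"az": -1,"gripper": 0},{"dx": 0,"dy": 0,"dz": 0,"ax": 0,"ay": 0,"az": -1,"gripper": 0},{"dx": 0,"dy": 0,"dz": 0,"ax": 0,"ay": 0,"az": -1,"gripper": 0},{"dx": 0,"dy": 0,"dz": 0,"ax": 0,"ay": 0,"az": -1,"gripper": 0},{"dx": 0,"dy": 0,"dz": 0,"ax": 0,"ay": 0,"az": -0.45,"gripper": 0},{"dx": 0,"dy": 0,"dz": 0,"ax": 0,"ay": 0,"az": 0,"gripper": 0}]}}

```text
clock: 1.08
eef_pos: [209.0, -508.7, 213.3]
eef_rot: [-3.141, -0.0, 1.34]
wrist_force: [-0.4, 0.6, -0.5]
finger_gap: 94.1
finger_force: 0.0
```

```bash
python3 -c "
from h import *
to(463,-290,213,1.34)"
```

```text
t 1.075 pos [ 209.  -508.7  213.3] rot [-3.1414e+00 -3.0000e-04  1.3404e+00] gap 94.1 F [-0.4  0.6 -0.5]
units to go [6.773 4.934 0.009] az 0.002
```

Request:
{"op": "jog_arm", "data": {"commands": [{"dx": 0.75,"dy": 0.55,"dz": 0,"ax": 0,"ay": 0,"az": 0,"gripper": 0},{"dx": 0.75,"dy": 0.55,"dz": 0,"ax": 0,"ay": 0,"az": 0,"gripper": 0},{"dx": 0.75,"dy": 0.55,"dz": 0,"ax": 0,"ay": 0,"az": 0,"gripper": 0},{"dx": 0.75,"dy": 0.55,"dz": 0,"ax": 0,"ay": 0,"az": 0,"gripper": 0},{"dx": 0.75,"dy": 0.55,"dz": 0,"ax": 0,"ay": 0,"az": 0,"gripper": 0},{"dx": 0.75,"dy": 0.55,"dz": 0,"ax": 0,"ay": 0,"az": 0,"gripper": 0},{"dx": 0.75,"dy": 0.55,"dz": 0,"ax": 0,"ay": 0,"az": 0,"gripper": 0},{"dx": 0.75,"dy": 0.55,"dz": 0,"ax": 0,"ay": 0,"az": 0,"gripper": 0},{"dx": 0.75,"dy": 0.55,"dz": 0,"ax": 0,"ay": 0,"az": 0,"gripper": 0},{"dx": 0,"dy": 0,"dz": 0,"ax": 0,"ay": 0,"az": 0,"gripper": 0}]}}

```text
clock: 2.33
eef_pos: [464.4, -289.5, 213.2]
eef_rot: [-3.141, -0.0, 1.342]
wrist_force: [0.3, -0.2, 0.0]
finger_gap: 94.1
finger_force: 0.0
```

```bash
python3 -c "
from h import *
to(463,-290,213,1.34)
c=cams.camera('wrist');cv2.imwrite('pics/w1.png',c['image'][:,:,::-1])
print(c['fx'],c['dist_coeffs'],np.round(c['world_to_cam'],3).tolist())
print(proj(c,[[463,-290,146],[463,-290,36]]))"
```

```text
t 2.325 pos [ 464.4 -289.5  213.2] rot [-3.1413e+00 -3.0000e-04  1.3417e+00] gap 94.1 F [ 0.3 -0.2  0. ]
units to go [-0.02  -0.032  0.005] az 0.01
299.4122164268461 [-0.02752832  0.          0.          0.          0.        ] [[0.974, -0.228, 0.001, -520.083], [-0.218, -0.934, 0.283, -198.956], [-0.064, -0.276, -0.959, 342.757], [0.0, 0.0, 0.0, 1.0]]
[[316.73069063 209.92057745]
 [317.7729468  179.73420846]]
```

View pics/w1.png

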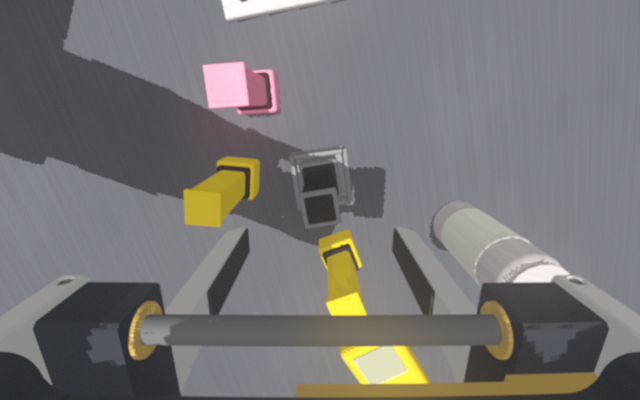

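The wrist view shows the scanner's top square at about (320,208), with the grey cradle around it at (290–353, 147–205). The fingers straddle it.

```bash
python3 - <<'E'
from h import *
c=cams.camera('wrist')
a=c['image'][130:250,270:400,::-1]; cv2.imwrite('pics/w1c.png',cv2.resize(a,None,fx=5,fy=5,interpolation=cv2.INTER_CUBIC))
E
```

```text
(no output)
```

View pics/w1c.png

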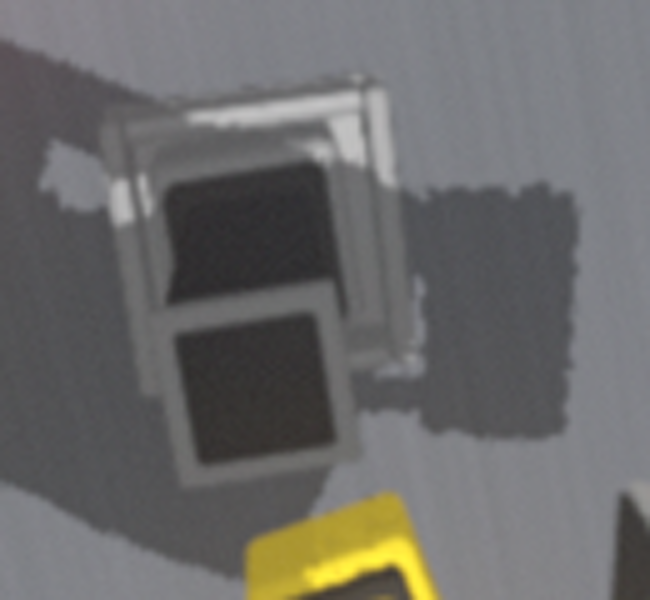

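The crop shows the top square's corners at (155,312), (338,283), (358,458) and (184,486). The cradle rim's outer corners are at about (105,122), (383,85), (412,355) and (143,393).

```bash
python3 - <<'E'
from h import *
np.set_printoptions(precision=1,suppress=True)
c=cams.camera('wrist')
for z,ps in((146,[(155,312),(338,283),(358,458),(184,486)]),(30,[(105,122),(383,85),(412,355),(143,393)])):
    q=np.array([atz(c,(p[0]/5+269.6,p[1]/5+129.6),z) for p in ps])
    e=[q[1]-q[0],q[2]-q[1],q[2]-q[3],q[3]-q[0]]
    print(q.tolist(),q.mean(0),[(np.linalg.norm(v).round(1),np.degrees(np.arctan2(v[1],v[0])).round(1)) for v in e])
to(463,-290,100,1.34)
E
```

```text
[[452.21816988329005, -273.1337372522081], [482.8810631172072, -275.2366858007139], [479.608789554908, -306.2468560573518], [449.37899679815087, -304.42594230414915]] [ 466.  -289.8] [(np.float64(30.7), np.float64(-3.9)), (np.float64(31.2), np.float64(-96.0)), (np.float64(30.3), np.float64(-3.4)), (np.float64(31.4), np.float64(-95.2))]
[[437.01156189599794, -254.9215915410598], [503.20688378265794, -261.4945643156167], [496.4885341468643, -328.5992060337685], [428.84487759736646, -322.9303339183136]] [ 466.4 -292. ] [(np.float64(66.5), np.float64(-5.7)), (np.float64(67.4), np.float64(-95.7)), (np.float64(67.9), np.float64(-4.8)), (np.float64(68.5), np.float64(-96.8))]
t 2.475 pos [ 462.8 -291.4  213.4] rot [-3.1  0.   1.3] gap 93.9 F [-0.4 -0.5 -0.3]
units to go [ 0.  -0.   2.8] az -0.002
```

Request:
{"op": "jog_arm", "data": {"commands": [{"dx": 0,"dy": 0,"dz": 0,"ax": 0,"ay": 0,"az": -0.82,"gripper": 0.25},{"dx": 0.03,"dy": 0.05,"dz": 0,"ax": 0,"ay": 0,"az": 0,"gripper": 0.25},{"dx": 0,"dy": 0,"dz": 0.7,"ax": 0,"ay": 0,"az": 0,"gripper": 0.25},{"dx": 0,"dy": 0,"dz": 0.7,"ax": 0,"ay": 0,"az": 0,"gripper": 0.25},{"dx": 0,"dy": 0,"dz": 0.7,"ax": 0,"ay": 0,"az": 0,"gripper": 0.25},{"dx": 0,"dy": 0,"dz": 0.73,"ax": 0,"ay": 0,"az": 0,"gripper": 0.25},{"dx": 0,"dy": 0,"dz": 0,"ax": 0,"ay": 0,"az": 0,"gripper": 0.25},{"dx": 0,"dy": 0,"dz": 0,"ax": 0,"ay": 0,"az": 0,"gripper": 0.25}], "squeeze": 25}}

```text
clock: 3.48
eef_pos: [465.7, -290.4, 101.5]
eef_rot: [3.14, 0.001, 1.482]
wrist_force: [0.1, -0.4, -0.2]
finger_gap: 70.5
finger_force: 0.0
```

```bash
python3 - <<'E'
from h import *
np.set_printoptions(precision=1,suppress=True)
c=cams.camera('scene');w=cams.camera('wrist')
to(465,-290.5,100,1.484)
a=c['image'][130:215,190:310,::-1];b=w['image'][100:300,180:460,::-1]
a=cv2.resize(a,(560,400));b=cv2.resize(b,(560,400))
im=np.vstack([a,b]);cv2.imwrite('pics/g.png',cv2.resize(im,None,fx=.74,fy=.74))
E
```

```text
t 3.575 pos [ 465.8 -290.4  101.6] rot [3.1 0.  1.5] gap 70.7 F [-0.  -1.3  0.1]
units to go [-0. -0.  0.] az -0.005
```

View pics/g.png

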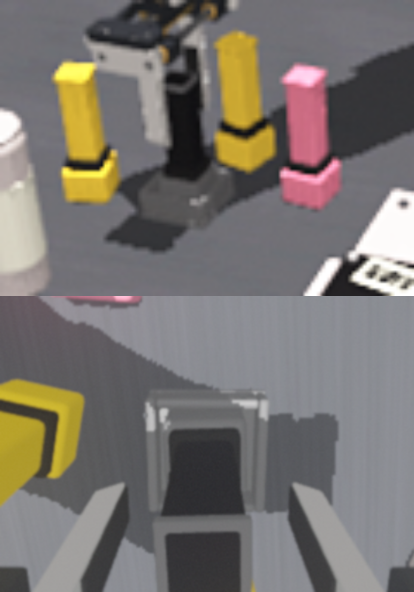

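The fingers straddle the black handle and are square to it in the wrist view. Now I'll close.

Request:
{"op": "jog_arm", "data": {"commands": [{"dx": 0,"dy": 0,"dz": 0.03,"ax": 0,"ay": 0,"az": 0,"gripper": 0.5},{"dx": 0,"dy": 0,"dz": 0,"ax": 0,"ay": 0,"az": 0,"gripper": 1},{"dx": 0,"dy": 0,"dz": 0,"ax": 0,"ay": 0,"az": 0,"gripper": 1},{"dx": 0,"dy": 0,"dz": 0,"ax": 0,"ay": 0,"az": 0,"gripper": 1},{"dx": 0,"dy": 0,"dz": 0,"ax": 0,"ay": 0,"az": 0,"gripper": 1},{"dx": 0,"dy": 0,"dz": 0,"ax": 0,"ay": 0,"az": 0,"gripper": 1}], "squeeze": 25}}

```text
clock: 4.32
eef_pos: [465.3, -289.9, 99.0]
eef_rot: [-3.141, -0.0, 1.484]
wrist_force: [0.1, -0.0, -0.9]
finger_gap: 30.0
finger_force: 24.9
```

Request:
{"op": "jog_arm", "data": {"commands": [{"dx": 0,"dy": 0,"dz": -0.4,"ax": 0,"ay": 0,"az": 0,"gripper": 1},{"dx": 0,"dy": 0,"dz": -0.7,"ax": 0,"ay": 0,"az": 0,"gripper": 1},{"dx": 0,"dy": 0,"dz": -0.7,"ax": 0,"ay": 0,"az": 0,"gripper": 1},{"dx": 0,"dy": 0,"dz": -0.7,"ax": 0,"ay": 0,"az": 0,"gripper": 1},{"dx": 0,"dy": 0,"dz": -0.7,"ax": 0,"ay": 0,"az": 0,"gripper": 1},{"dx": 0,"dy": 0,"dz": -0.45,"ax": 0,"ay": 0,"az": 0,"gripper": 1},{"dx": 0,"dy": 0,"dz": 0,"ax": 0,"ay": 0,"az": 0,"gripper": 1}]}}

```text
clock: 5.2
eef_pos: [465.7, -290.1, 246.9]
eef_rot: [3.139, 0.001, 1.484]
wrist_force: [-0.1, -0.4, -2.0]
finger_gap: 30.1
finger_force: 24.9
```

```bash
python3 - <<'E'
from h import *
c=cams.camera('wrist')
to(628,-24,246,1.484)
cv2.imwrite('pics/w2.png',c['image'][:,:,::-1])
E
```

```text
t 5.25 pos [ 465.4 -289.9  245.6] rot [3.1408e+00 5.0000e-04 1.4841e+00] gap 29.7 F [ 0.1  0.1 -2.6]
units to go [ 6.973  3.475 -0.011] az 0.001
```

Request:
{"op": "jog_arm", "data": {"commands": [{"dx": 0.35,"dy": 0.2,"dz": 0,"ax": 0,"ay": 0,"az": 0,"gripper": 1},{"dx": 0.68,"dy": 0.42,"dz": 0,"ax": 0,"ay": 0,"az": 0,"gripper": 1},{"dx": 0.68,"dy": 0.42,"dz": 0,"ax": 0,"ay": 0,"az": 0,"gripper": 1},{"dx": 0.68,"dy": 0.42,"dz": 0,"ax": 0,"ay": 0,"az": 0,"gripper": 1},{"dx": 0.68,"dy": 0.42,"dz": 0,"ax": 0,"ay": 0,"az": 0,"gripper": 1},{"dx": 0.68,"dy": 0.42,"dz": 0,"ax": 0,"ay": 0,"az": 0,"gripper": 1},{"dx": 0.68,"dy": 0.42,"dz": 0,"ax": 0,"ay": 0,"az": 0,"gripper": 1},{"dx": 0.35,"dy": 0.2,"dz": 0,"ax": 0,"ay": 0,"az": 0,"gripper": 1},{"dx": 0,"dy": 0,"dz": 0,"ax": 0,"ay": 0,"az": 0,"gripper": 1},{"dx": 0,"dy": 0,"dz": 0,"ax": 0,"ay": 0,"az": 0,"gripper": 1}]}}

```text
clock: 6.5
eef_pos: [597.9, -110.1, 244.9]
eef_rot: [-3.141, 0.0, 1.484]
wrist_force: [0.7, -0.8, -1.5]
finger_gap: 29.8
finger_force: 24.9
```

```bash
python3 - <<'E'
from h import *
c=cams.camera('wrist')
to(628,-24,245.5,1.484)
cv2.imwrite('pics/w3.png',cv2.resize(c['image'][:,:,::-1],(800,500),interpolation=cv2.INTER_CUBIC))
E
```

```text
t 6.55 pos [ 597.9 -110.3  245. ] rot [-3.1414e+00  1.0000e-04  1.4832e+00] gap 30.0 F [ 0.3 -0.1 -2. ]
units to go [ 2.216  0.562 -0.012] az -0.005
```

View pics/w3.png

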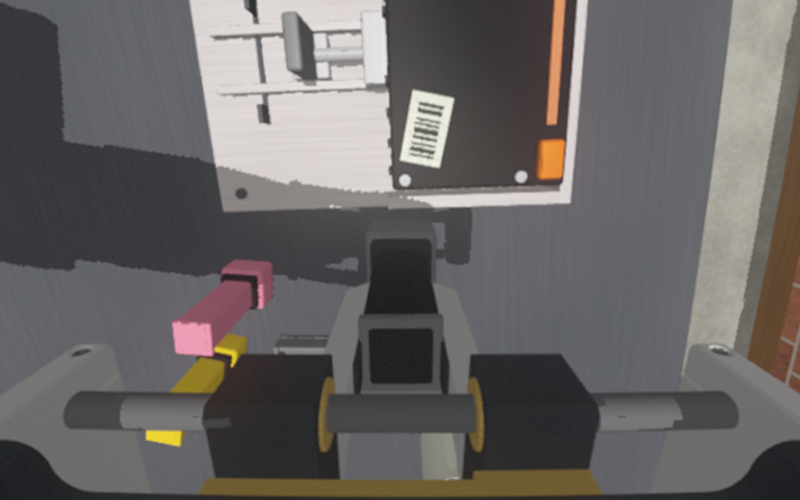

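The wrist view shows the label at the corners (412,90), (454,97), (439,167) and (400,160). The paddle is at about (292,42), and a near fin is at (264,112).

```bash
python3 - <<'E'
from h import *
c=cams.camera('wrist')
q=np.array([atz(c,(x/1.25-.1,y/1.25-.1),72) for x,y in[(412,90),(454,97),(439,167),(400,160)]])
print(q.round(1).tolist(),q.mean(0))
for z,p in((12,(242,193)),(34,(265,108)),(88,(291,71)),(70,(394,190))): print(z,atz(c,(p[0]/1.25,p[1]/1.25),z).round(1))
to(*q.mean(0),245.5)
E
```

```text
[[619.9, 7.2], [655.6, -1.6], [639.1, -60.0], [604.4, -50.7]] [629.74275469 -26.27216406]
12 [429.4 -74.2]
34 [478.2   7.8]
88 [522.7  28.8]
70 [596.5 -77.7]
t 6.6 pos [ 597.9 -110.3  245.1] rot [3.1416e+00 1.0000e-04 1.4830e+00] gap 29.8 F [-0.3  0.4 -3.4]
units to go [ 2.164  0.609 -0.009] az None
```

Request:
{"op": "jog_arm", "data": {"commands": [{"dx": 0.4,"dy": 0.1,"dz": 0,"ax": 0,"ay": 0,"az": 0,"gripper": 1},{"dx": 0.6,"dy": 0.2,"dz": 0,"ax": 0,"ay": 0,"az": 0,"gripper": 1},{"dx": 0.6,"dy": 0.2,"dz": 0,"ax": 0,"ay": 0,"az": 0,"gripper": 1},{"dx": 0.4,"dy": 0.1,"dz": 0,"ax": 0,"ay": 0,"az": 0,"gripper": 1},{"dx": 0.17,"dy": 0,"dz": 0,"ax": 0,"ay": 0,"az": 0,"gripper": 1},{"dx": 0,"dy": 0,"dz": 0,"ax": 0,"ay": 0,"az": 0,"gripper": 1},{"dx": 0,"dy": 0,"dz": 0,"ax": 0,"ay": 0,"az": 0,"gripper": 1},{"dx": 0,"dy": 0,"dz": 0,"ax": 0,"ay": 0,"az": 0,"gripper": 1}]}}

```text
clock: 7.6
eef_pos: [629.6, -25.7, 245.1]
eef_rot: [3.141, 0.0, 1.483]
wrist_force: [0.1, -0.2, -1.7]
finger_gap: 29.7
finger_force: 24.9
```

```bash
python3 - <<'E'
from h import *
S,D=cams.camera('scene'),cams.camera('side')
to(629.3,-26,245.5,1.484)
s=manip.read_state();x,y,z=s['eef_pos'];b=z-93.5
print('window z',b)
for n,c in(('scene',S),('side',D)): print(n,proj(c,[[x,y,b],[x,y,b+140],[629.3,-26,72]]).round(0).tolist())
a=S['image'][110:250,220:400,::-1];d=D['image'][60:240,170:400,::-1]
cv2.imwrite('pics/scan.png',np.hstack([cv2.resize(a,(400,311)),cv2.resize(d,(397,311))]))
E
```

```text
t 7.7 pos [629.7 -25.5 245.1] rot [3.1415 0.     1.4836] gap 29.8 F [ 0.5  0.2 -1.9]
units to go [-0.012 -0.008 -0.01 ] az -0.002
window z 151.60214784240674
scene [[302.0, 188.0], [300.0, 145.0], [302.0, 210.0]]
side [[273.0, 161.0], [271.0, 111.0], [274.0, 187.0]]
```

View pics/scan.png

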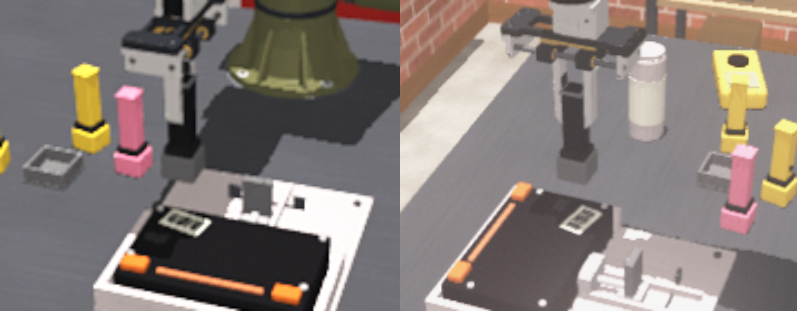

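The picture shows the scanner upright above the label on both views, with its window at scene (302,190) and side (272,161), matching the projection. Holding it there.

Request:
{"op": "jog_arm", "data": {"commands": [{"dx": 0,"dy": 0,"dz": 0,"ax": 0,"ay": 0,"az": 0,"gripper": 1},{"dx": 0,"dy": 0,"dz": 0,"ax": 0,"ay": 0,"az": 0,"gripper": 1},{"dx": 0,"dy": 0,"dz": 0,"ax": 0,"ay": 0,"az": 0,"gripper": 1},{"dx": 0,"dy": 0,"dz": 0,"ax": 0,"ay": 0,"az": 0,"gripper": 1},{"dx": 0,"dy": 0,"dz": 0,"ax": 0,"ay": 0,"az": 0,"gripper": 1},{"dx": 0,"dy": 0,"dz": 0,"ax": 0,"ay": 0,"az": 0,"gripper": 1},{"dx": 0,"dy": 0,"dz": 0,"ax": 0,"ay": 0,"az": 0,"gripper": 1},{"dx": 0,"dy": 0,"dz": 0,"ax": 0,"ay": 0,"az": 0,"gripper": 1},{"dx": 0,"dy": 0,"dz": 0,"ax": 0,"ay": 0,"az": 0,"gripper": 1},{"dx": 0,"dy": 0,"dz": 0,"ax": 0,"ay": 0,"az": 0,"gripper": 1}]}}

```text
clock: 8.95
eef_pos: [629.7, -25.1, 245.0]
eef_rot: [-3.142, 0.0, 1.484]
wrist_force: [-0.1, -0.2, -1.8]
finger_gap: 29.8
finger_force: 24.9
```

Request:
{"op": "jog_arm", "data": {"commands": [{"dx": 0,"dy": 0,"dz": 0,"ax": 0,"ay": 0,"az": 0,"gripper": 1},{"dx": 0,"dy": 0,"dz": 0,"ax": 0,"ay": 0,"az": 0,"gripper": 1},{"dx": 0,"dy": 0,"dz": 0,"ax": 0,"ay": 0,"az": 0,"gripper": 1},{"dx": 0,"dy": 0,"dz": 0,"ax": 0,"ay": 0,"az": 0,"gripper": 1},{"dx": 0,"dy": 0,"dz": 0,"ax": 0,"ay": 0,"az": 0,"gripper": 1},{"dx": 0,"dy": 0,"dz": 0,"ax": 0,"ay": 0,"az": 0,"gripper": 1}]}}

```text
clock: 9.7
eef_pos: [629.7, -25.1, 245.0]
eef_rot: [3.142, -0.0, 1.484]
wrist_force: [-0.6, -0.5, -1.6]
finger_gap: 29.9
finger_force: 24.9
```

```bash
python3 - <<'E'
from h import *
to(465.4,-290,245.5,1.484)
S=cams.camera('scene');D=cams.camera('side')
cv2.imwrite('pics/scene_e.png',S['image'][:,:,::-1]);cv2.imwrite('pics/side_e.png',D['image'][:,:,::-1])
E
```

```text
t 9.7 pos [629.7 -25.1 245. ] rot [ 3.1416 -0.      1.4841] gap 29.9 F [-0.6 -0.5 -1.6]
units to go [-6.953 -3.52  -0.012] az 0.001
```

Request:
{"op": "jog_arm", "data": {"commands": [{"dx": -0.4,"dy": -0.2,"dz": 0,"ax": 0,"ay": 0,"az": 0,"gripper": 1},{"dx": -0.76,"dy": -0.385,"dz": 0,"ax": 0,"ay": 0,"az": 0,"gripper": 1},{"dx": -0.76,"dy": -0.385,"dz": 0,"ax": 0,"ay": 0,"az": 0,"gripper": 1},{"dx": -0.76,"dy": -0.385,"dz": 0,"ax": 0,"ay": 0,"az": 0,"gripper": 1},{"dx": -0.76,"dy": -0.385,"dz": 0,"ax": 0,"ay": 0,"az": 0,"gripper": 1},{"dx": -0.76,"dy": -0.385,"dz": 0,"ax": 0,"ay": 0,"az": 0,"gripper": 1},{"dx": -0.76,"dy": -0.385,"dz": 0,"ax": 0,"ay": 0,"az": 0,"gripper": 1},{"dx": -0.76,"dy": -0.385,"dz": 0,"ax": 0,"ay": 0,"az": 0,"gripper": 1},{"dx": -0.76,"dy": -0.385,"dz": 0,"ax": 0,"ay": 0,"az": 0,"gripper": 1},{"dx": -0.47,"dy": -0.24,"dz": 0,"ax": 0,"ay": 0,"az": 0,"gripper": 1}]}}

```text
clock: 11.05
eef_pos: [463.6, -291.6, 245.2]
eef_rot: [3.142, 0.0, 1.483]
wrist_force: [0.9, -0.9, -2.1]
finger_gap: 29.9
finger_force: 24.9
```

Request:
{"op": "jog_arm", "data": {"commands": [{"dx": 0,"dy": 0,"dz": 0,"ax": 0,"ay": 0,"az": 0,"gripper": 1},{"dx": 0,"dy": 0,"dz": 0,"ax": 0,"ay": 0,"az": 0,"gripper": 1},{"dx": 0,"dy": 0,"dz": 0,"ax": 0,"ay": 0,"az": 0,"gripper": 1}]}}

```text
clock: 11.42
eef_pos: [465.6, -289.4, 245.1]
eef_rot: [3.142, -0.0, 1.485]
wrist_force: [0.4, -0.1, -1.7]
finger_gap: 29.6
finger_force: 24.9
```

```bash
python3 - <<'E'
from h import *
to(465.4,-290,99.5,1.484)
E
```

```text
t 11.425 pos [ 465.6 -289.4  245.1] rot [ 3.1415 -0.      1.4849] gap 29.6 F [ 0.4 -0.1 -1.7]
units to go [-0.016 -0.004  3.64 ] az 0.005
```

Request:
{"op": "jog_arm", "data": {"commands": [{"dx": -0.02,"dy": 0,"dz": 0.4,"ax": 0,"ay": 0,"az": 0,"gripper": 1},{"dx": 0,"dy": 0,"dz": 0.7,"ax": 0,"ay": 0,"az": 0,"gripper": 1},{"dx": 0,"dy": 0,"dz": 0.7,"ax": 0,"ay": 0,"az": 0,"gripper": 1},{"dx": 0,"dy": 0,"dz": 0.7,"ax": 0,"ay": 0,"az": 0,"gripper": 1},{"dx": 0,"dy": 0,"dz": 0.5,"ax": 0,"ay": 0,"az": 0,"gripper": 1},{"dx": 0,"dy": 0,"dz": 0.4,"ax": 0,"ay": 0,"az": 0,"gripper": 1},{"dx": 0,"dy": 0,"dz": 0.2,"ax": 0,"ay": 0,"az": 0,"gripper": 1},{"dx": 0,"dy": 0,"dz": 0.03,"ax": 0,"ay": 0,"az": 0,"gripper": 1},{"dx": 0,"dy": 0,"dz": 0,"ax": 0,"ay": 0,"az": 0,"gripper": 1},{"dx": 0,"dy": 0,"dz": 0,"ax": 0,"ay": 0,"az": 0,"gripper": 1}]}}

```text
clock: 12.68
eef_pos: [465.6, -290.9, 100.4]
eef_rot: [3.141, 0.001, 1.484]
wrist_force: [0.6, -0.1, -2.5]
finger_gap: 29.7
finger_force: 24.9
```

Request:
{"op": "jog_arm", "data": {"commands": [{"dx": 0,"dy": 0,"dz": 0.02,"ax": 0,"ay": 0,"az": 0,"gripper": 1},{"dx": 0,"dy": 0,"dz": 0.02,"ax": 0,"ay": 0,"az": 0,"gripper": 1},{"dx": 0,"dy": 0,"dz": 0,"ax": 0,"ay": 0,"az": 0,"gripper": 1}]}}

```text
clock: 13.05
eef_pos: [465.4, -290.9, 99.0]
eef_rot: [3.141, 0.0, 1.484]
wrist_force: [-2.0, 0.8, 4.6]
finger_gap: 30.2
finger_force: 24.9
```

Contact with the floor is felt (+4.6 N), so the scanner is seated. Release to a partial opening and rise.

Request:
{"op": "jog_arm", "data": {"commands": [{"dx": 0,"dy": 0,"dz": 0,"ax": 0,"ay": 0,"az": 0,"gripper": 0.55},{"dx": 0,"dy": 0,"dz": 0,"ax": 0,"ay": 0,"az": 0,"gripper": 0.4},{"dx": 0,"dy": 0,"dz": 0,"ax": 0,"ay": 0,"az": 0,"gripper": 0.3},{"dx": 0,"dy": 0,"dz": 0,"ax": 0,"ay": 0,"az": 0,"gripper": 0.3},{"dx": 0,"dy": 0,"dz": 0,"ax": 0,"ay": 0,"az": 0,"gripper": 0.3},{"dx": 0,"dy": 0,"dz": -0.3,"ax": 0,"ay": 0,"az": 0,"gripper": 0.3},{"dx": 0,"dy": 0,"dz": -0.8,"ax": 0,"ay": 0,"az": 0,"gripper": 0.3},{"dx": 0,"dy": 0,"dz": -0.8,"ax": 0,"ay": 0,"az": 0,"gripper": 0.3},{"dx": 0,"dy": 0,"dz": -0.8,"ax": 0,"ay": 0,"az": 0,"gripper": 0.3},{"dx": 0,"dy": 0,"dz": -0.1,"ax": 0,"ay": 0,"az": 0,"gripper": 0.3}]}}

```text
clock: 14.3
eef_pos: [465.9, -291.1, 213.0]
eef_rot: [3.138, 0.002, 1.484]
wrist_force: [-0.6, 0.3, -0.7]
finger_gap: 65.7
finger_force: 0.0
```

```bash
python3 - <<'E'
from h import *
A=np.array(cv2.imread('pics/scene0.png'))[:,:,::-1].astype(int)
S=cams.camera('scene')['image'].astype(int)
D=cams.camera('side')['image'].astype(int);A2=cv2.imread('pics/side0.png')[:,:,::-1].astype(int)
# difference of scanner region wrt start
print('scene diff',np.abs(S-A)[145:195,230:258].mean(),'side',np.abs(D-A2)[115:170,345:368].mean())
for (i,j) in ((S,A),(A,A)):
    pass
# dark pixels centroid of handle
for n,i,r in(('s0',A,(150,180,232,252)),('s1',S,(150,180,232,252)),('d0',A2,(118,160,346,368)),('d1',D,(118,160,346,368))):
    m=i[r[0]:r[1],r[2]:r[3]].max(2)<45; y,x=np.nonzero(m); print(n,len(x),x.mean()+r[2],y.mean()+r[0])
to(522,50,213,1.51)
w=cams.camera('wrist');cv2.imwrite('pics/w4.png',w['image'][:,:,::-1])
E
```

```text
scene diff 17.73357142857143 side 6.827140974967062
s0 263 242.56273764258555 167.09505703422053
s1 280 242.17857142857142 167.15714285714284
d0 0 nan nan
d1 0 nan nan
t 14.4 pos [ 465.3 -290.7  210.4] rot [3.1411e+00 2.0000e-04 1.4841e+00] gap 65.7 F [-0.1 -0.6 -0.3]
units to go [ 8.608  0.675 -0.068] az -0.148<stdin>:11: RuntimeWarning: Mean of empty slice.
  ret = ret.dtype.type(ret / rcount)
```

Request:
{"op": "jog_arm", "data": {"commands": [{"dx": 0.5,"dy": 0.015,"dz": 0,"ax": 0,"ay": 0,"az": 0,"gripper": 0.4},{"dx": 0.94,"dy": 0.015,"dz": 0,"ax": 0,"ay": 0,"az": 0,"gripper": 0.5},{"dx": 0.94,"dy": 0.015,"dz": 0,"ax": 0,"ay": 0,"az": 0,"gripper": 0.5},{"dx": 0.94,"dy": 0.015,"dz": 0,"ax": 0,"ay": 0,"az": 0,"gripper": 0.5},{"dx": 0.94,"dy": 0.015,"dz": 0,"ax": 0,"ay": 0,"az": 0,"gripper": 0.5},{"dx": 0.94,"dy": 0.015,"dz": 0,"ax": 0,"ay": 0,"az": 0,"gripper": 0.5},{"dx": 0.94,"dy": 0.015,"dz": 0,"ax": 0,"ay": 0,"az": 0,"gripper": 0.5},{"dx": 0.94,"dy": 0.015,"dz": 0,"ax": 0,"ay": 0,"az": 0,"gripper": 0.5},{"dx": 0.48,"dy": 0.015,"dz": 0.4,"ax": 0,"ay": 0,"az": -0.15,"gripper": 0.5},{"dx": 0,"dy": 0,"dz": 0.35,"ax": 0,"ay": 0,"az": 0,"gripper": 0.5}]}}

```text
clock: 15.7
eef_pos: [496.2, 11.8, 179.0]
eef_rot: [-3.14, -0.0, 1.513]
wrist_force: [-0.5, 0.2, 0.4]
finger_gap: 47.1
finger_force: 0.0
```

Request:
{"op": "jog_arm", "data": {"commands": [{"dx": 0,"dy": 0,"dz": 0,"ax": 0,"ay": 0,"az": 0,"gripper": 0.5},{"dx": 0,"dy": 0,"dz": 0,"ax": 0,"ay": 0,"az": 0,"gripper": 0.5}]}}

```text
clock: 15.95
eef_pos: [496.9, 9.5, 180.5]
eef_rot: [3.141, 0.0, 1.509]
wrist_force: [-0.1, 0.6, 0.1]
finger_gap: 47.1
finger_force: 0.0
```

```bash
python3 - <<'E'
from h import *
w=cams.camera('wrist')
to(522,50,200,1.51)
I=w['image'][:,:,::-1]
cv2.imwrite('pics/w5.png',I)
P=[[522,52,88],[474,2,34],[476,102,34]]
p=proj(w,P);print(p)
x0,y0=p.min(0)-60;x1,y1=p.max(0)+60
x0,y0,x1,y1=[int(v) for v in(max(x0,0),max(y0,0),min(x1,640),min(y1,400))]
k=min(800/(x1-x0),600/(y1-y0));print(x0,y0,x1,y1,k)
cv2.imwrite('pics/w5c.png',cv2.resize(I[y0:y1,x0:x1],(int(k*(x1-x0)),int(k*(y1-y0))),interpolation=cv2.INTER_CUBIC))
E
```

```text
t 16.0 pos [497.    9.5 180.7] rot [3.141  0.     1.5091] gap 47.2 F [0.1 0.2 0.4]
units to go [ 1.049  0.562 -0.483] az -0.005
[[343.75476671 152.33157324]
 [298.55116537 193.03797367]
 [292.42284857  98.41899559]]
232 38 403 253 2.7906976744186047
```

View pics/w5c.png

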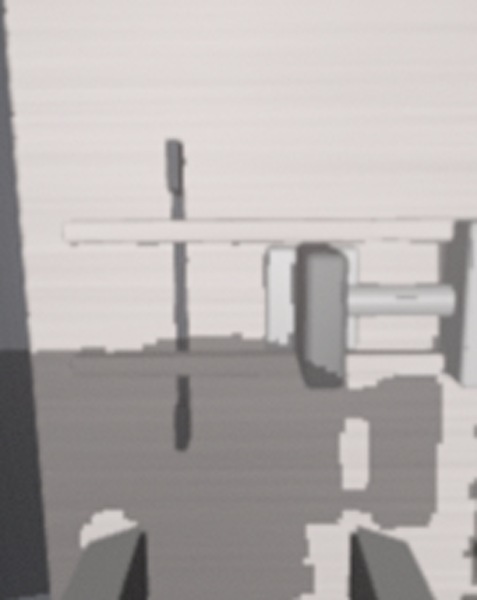

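The crop shows the far fin top at about (173,166) and the near fin top at about (181.5,424). The paddle's top face spans about x 306–345, y 250–388, centred at (326,319).

```bash
python3 - <<'E'
from h import *
np.set_printoptions(precision=1,suppress=True)
w=cams.camera('wrist');k=2.7907
W=w['world_to_cam'];print('cam',-W[:3,:3].T@W[:3,3])
g=lambda x,y,z:atz(w,(x/k+231.7,y/k+37.7),z)
F=[g(173,166,34),g(181.5,424,34)];print('fins',F,np.linalg.norm(F[0]-F[1]))
print('strip base',g(179,205,12),g(181,300,12))
pd=[g(306,319,88),g(345,319,88),g(326,250,88),g(326,388,88),g(326,319,88)];print('paddle',pd)
print('bars far edge',g(65,232,26),g(450,230,26),'plate edge',g(5,60,12),g(48,590,12))
for yaw in (-2.5,-3.3,-4):
    a=np.radians(yaw);ex=np.array([np.cos(a),np.sin(a)]);m=(F[0]+F[1])/2
    print(yaw,'mark',m,'pull',(pd[4]-m)@ex,'lat',(pd[4]-m)@[-ex[1],ex[0]])
to(*pd[4],59,1.513)
E
```

```text
cam [503.6  91.5 352.8]
fins [array([477.5, 103.1]), array([472.5,   6. ])] 97.27426970848842
strip base [476.8  89.1] [474.5  52. ]
paddle [array([520. ,  52.4]), array([532.4,  51.6]), array([527.2,  73.4]), array([525.6,  29.6]), array([526.4,  52. ])]
bars far edge [433.8  82.1] [580.1  73.8] plate edge [415.7 146.2] [403.8 -73.3]
-2.5 mark [475.   54.5] pull 51.42862243675848 lat -0.304988059376305
-3.3 mark [475.   54.5] pull 51.427867679122635 lat 0.4130973706927681
-4 mark [475.   54.5] pull 51.41898278897272 lat 1.0413608434865491
t 16.05 pos [497.    9.6 180.7] rot [3.1 0.  1.5] gap 47.1 F [ 0.1 -0.2 -0.3]
units to go [1.1 0.7 3. ] az -0.021
```

Request:
{"op": "jog_arm", "data": {"commands": [{"dx": 0.5,"dy": 0.3,"dz": 0,"ax": 0,"ay": 0,"az": -0.04,"gripper": 0.5},{"dx": 0.6,"dy": 0.37,"dz": 0,"ax": 0,"ay": 0,"az": 0,"gripper": 0.5},{"dx": 0,"dy": 0,"dz": 0.5,"ax": 0,"ay": 0,"az": 0,"gripper": 0.5},{"dx": 0,"dy": 0,"dz": 0.7,"ax": 0,"ay": 0,"az": 0,"gripper": 0.5},{"dx": 0,"dy": 0,"dz": 0.7,"ax": 0,"ay": 0,"az": 0,"gripper": 0.5},{"dx": 0,"dy": 0,"dz": 0.6,"ax": 0,"ay": 0,"az": 0,"gripper": 0.5},{"dx": 0,"dy": 0,"dz": 0.4,"ax": 0,"ay": 0,"az": 0,"gripper": 0.5},{"dx": 0,"dy": 0,"dz": 0.09,"ax": 0,"ay": 0,"az": 0,"gripper": 0.5},{"dx": 0,"dy": 0,"dz": 0,"ax": 0,"ay": 0,"az": 0,"gripper": 0.5}]}}

```text
clock: 17.18
eef_pos: [526.5, 52.4, 61.2]
eef_rot: [3.141, -0.0, 1.517]
wrist_force: [0.1, 0.5, -0.1]
finger_gap: 46.8
finger_force: 0.0
```

Request:
{"op": "jog_arm", "data": {"commands": [{"dx": 0,"dy": 0,"dz": 0,"ax": 0,"ay": 0,"az": 0,"gripper": 1},{"dx": 0,"dy": 0,"dz": 0,"ax": 0,"ay": 0,"az": 0,"gripper": 1},{"dx": 0,"dy": 0,"dz": 0,"ax": 0,"ay": 0,"az": 0,"gripper": 1},{"dx": 0,"dy": 0,"dz": 0,"ax": 0,"ay": 0,"az": 0,"gripper": 1},{"dx": 0,"dy": 0,"dz": 0,"ax": 0,"ay": 0,"az": 0,"gripper": 1},{"dx": 0,"dy": 0,"dz": 0,"ax": 0,"ay": 0,"az": 0,"gripper": 1}], "squeeze": 50}}

```text
clock: 17.92
eef_pos: [524.6, 52.6, 60.7]
eef_rot: [-3.138, 0.0, 1.517]
wrist_force: [-15.1, -0.6, 10.6]
finger_gap: 13.6
finger_force: 50.0
```

Request:
{"op": "jog_arm", "data": {"commands": [{"dx": 0,"dy": -0.1,"dz": 0,"ax": 0,"ay": 0,"az": 0,"gripper": 1},{"dx": 0,"dy": -0.2,"dz": 0,"ax": 0,"ay": 0,"az": 0,"gripper": 1},{"dx": 0,"dy": -0.25,"dz": 0,"ax": 0,"ay": 0,"az": 0,"gripper": 1},{"dx": 0,"dy": -0.25,"dz": 0,"ax": 0,"ay": 0,"az": 0,"gripper": 1},{"dx": 0,"dy": -0.25,"dz": 0,"ax": 0,"ay": 0,"az": 0,"gripper": 1},{"dx": 0,"dy": -0.15,"dz": 0,"ax": 0,"ay": 0,"az": 0,"gripper": 1},{"dx": 0,"dy": -0.08,"dz": 0,"ax": 0,"ay": 0,"az": 0,"gripper": 1},{"dx": 0,"dy": 0,"dz": 0,"ax": 0,"ay": 0,"az": 0,"gripper": 1},{"dx": 0,"dy": 0,"dz": 0,"ax": 0,"ay": 0,"az": 0,"gripper": 1}], "squeeze": 60}}

```text
clock: 19.05
eef_pos: [475.9, 55.2, 60.8]
eef_rot: [3.139, -0.0, 1.517]
wrist_force: [10.2, 0.6, -7.1]
finger_gap: 13.7
finger_force: 60.0
```

```bash
python3 - <<'E'
from h import *
np.set_printoptions(precision=1,suppress=True,linewidth=200)
s=manip.read_state();print(s['eef_pos'],s['wrist_force'],s['finger_gap'],s['finger_force'])
a=np.radians(-3.1);ex=np.array([np.cos(a),np.sin(a),0]);ey=np.array([-ex[1],ex[0],0])
m=np.array([475,54.0,0])
# mark (fin) x offset relative to assumed m, by gradient profile along tray x in rectified top-down patches
K={}
for n in('wrist','scene','side'):
    c=cams.camera(n);im=cv2.cvtColor(c['image'],cv2.COLOR_RGB2GRAY)
    cv2.imwrite(f'pics/pull_{n}.png',c['image'][:,:,::-1])
    for nm,z,ys in(('finN',34,range(-57,-42,3)),('finF',34,range(43,58,3)),('padT',88,range(-21,22,3)),('strip',12.5,[-38,-35,35,38])):
        us=np.arange(-16,17,2)
        P=[m+ex*u+ey*y+np.array([0,0,z]) for y in ys for u in us]
        p=proj(c,P).astype(np.float32)
        v=cv2.remap(im,p[:,0].reshape(len(ys),-1),p[:,1].reshape(len(ys),-1),cv2.INTER_LINEAR)
        print(n,nm,p.mean(0),np.median(v,0).astype(int))
E
```

```text
[475.9  55.2  60.8] [10.2  0.6 -7.1] 13.697834407084933 60.003692507743835
wrist finN [316.9 290.3] [114 114  71  45  62  84  80  81  83  82  82  82  83  81  88  50  51]
wrist finF [316.4 160.8] [216 216 216 215 216 217 214 121 121 181 217 216 217 217 217 217 216]
wrist padT [315.8 266.8] [114 114 114 114 114  56  72  83  84  84  84  85  82  62 102 116 116]
wrist strip [316.9 216.1] [129 129 130 108 100 113 112  86  89 105 116 116 115 115 113 100 119]
scene finN [324.3 193.4] [242 245 245 232 194 143 102  73  63  54  51  54  59  63  68  72  79]
scene finF [353.5 198.6] [253 254 254 254 247 229 208 165 120  73  61  54  53  59  68  81  90]
scene padT [339.4 182.2] [129 118 108 100 110 108 101 106 111 118 123 113 106 112 118 124 114]
scene strip [339.  201.4] [147 147 138 121 104  99  94  94 115 131 143 152 159 161 162 169 177]
side finN [330.4 216.6] [178 179 179 179 177 174 175 175 183 187 187 187 180 160 138 129 131]
side finF [317.9 242.6] [187 186 182 173 158 146 145 152 166 177 187 188 189 192 191 189 187]
side padT [324.9 212.4] [188 187 187 181 184 170 148 133 131 130 129 137 150 165 164 166 183]
side strip [323.8 236.2] [200 201 196 189 185 180 172 152 140 139 147 161 166 164 167 176 177]
```

```bash
python3 - <<'E'
from h import *
np.set_printoptions(precision=1,suppress=True,linewidth=250)
a=np.radians(-3.1);ex=np.array([np.cos(a),np.sin(a),0]);ey=np.array([-ex[1],ex[0],0]);m=np.array([475,54.0,0])
us=np.arange(-14,15,1.)
print('u',us.astype(int))
for n,rows in(('wrist',[('finF top',[(y,34) for y in(44,47,50,53,56)]),('pad top y20',[(y,88) for y in(16,18,20)]),('pad top y0',[(y,88) for y in(-6,0,6)]),('pad y-18',[(y,88) for y in(-20,-18,-14)])]),
 ('side',[('finF end',[(59,z) for z in(18,22,26,30)]),('pad end',[(22,z) for z in(40,50,60,70,80)]),('finN end',[(-41,z) for z in(18,22,26,30)]),('strip',[(y,12.5) for y in(30,34,38,64)])])]:
    c=cams.camera(n);im=cv2.cvtColor(c['image'],cv2.COLOR_RGB2GRAY)
    for nm,yz in rows:
        for y,z in yz:
            p=proj(c,[m+ex*u+ey*y+np.array([0,0,z]) for u in us]).astype(np.float32)
            print(n,nm,y,z,cv2.remap(im,p[:,:1],p[:,1:],cv2.INTER_LINEAR)[:,0])
E
```

```text
File "<stdin>", line 7
    ('side',[('finF end',[(59,z) for z in(18,22,26,30)]),('pad end',[(22,z) for z in(40,50,60,70,80)]),('finN end',[(-41,z) for z in(18,22,26,30)]),('strip',[(y,12.5) for y in(30,34,38,64)])])]:
                                                                                                                                                                                                ^
SyntaxError: closing parenthesis ']' does not match opening parenthesis '(' on line 6
```

```bash
python3 - <<'E'
from h import *
np.set_printoptions(precision=1,suppress=True,linewidth=250)
a=np.radians(-3.1);ex=np.array([np.cos(a),np.sin(a),0]);ey=np.array([-ex[1],ex[0],0]);m=np.array([475,54.0,0])
us=np.arange(-14,15,1.)
print('u',us.astype(int))
L={'wrist':[('finF top',34,(44,47,50,53,56)),('pad top',88,(20,17,14,0,-14,-20))],
'side':[('finF end',(18,22,26,30),59),('pad end',(40,50,60,70,80),22),('strip',12.5,(30,34,38,64))]}
for n in L:
    c=cams.camera(n);im=cv2.cvtColor(c['image'],cv2.COLOR_RGB2GRAY)
    for nm,z,y in L[n]:
        for zz,yy in np.broadcast(np.array(z),np.array(y)):
            p=proj(c,[m+ex*u+ey*yy+np.array([0,0,zz]) for u in us]).astype(np.float32)
            print(n,nm,yy,zz,cv2.remap(im,p[:,:1],p[:,1:],cv2.INTER_LINEAR)[:,0])
E
```

```text
u [-14 -13 -12 -11 -10  -9  -8  -7  -6  -5  -4  -3  -2  -1   0   1   2   3   4   5   6   7   8   9  10  11  12  13  14]
wrist finF top 44 34 [217 218 217 218 217 218 219 217 218 219 210 152 120 123 121 123 181 218 218 217 218 217 218 217 217 218 217 218 218]
wrist finF top 47 34 [216 216 217 216 216 215 216 216 216 216 213 161 121 122 120 121 181 216 216 216 216 216 216 216 215 215 216 216 216]
wrist finF top 50 34 [218 218 217 217 217 218 217 217 217 217 214 162 120 122 123 123 181 218 217 217 218 217 218 217 217 217 218 217 217]
wrist finF top 53 34 [218 218 217 218 218 218 218 217 218 218 215 168 121 124 125 124 169 214 217 216 217 217 216 216 217 216 217 217 216]
wrist finF top 56 34 [216 215 215 215 216 215 216 215 216 216 214 168 124 125 127 124 141 205 216 216 216 217 216 216 216 216 216 216 216]
wrist pad top 20 88 [131 117 117 117 117 117 116 116 117 109  77  83  84  87  85  86  86  87  86  87  89  86  86  82 109 118 118 119 118]
wrist pad top 17 88 [118 115 116 115 116 117 116 117 116 101  73  81  86  86  87  86  87  87  88  88  86  87  86  78  97 118 118 117 118]
wrist pad
[... 1628 characters left out ...]
87 189 188 187]
side pad end 22 80 [188 188 185 172 158 144 130 124 128 132 133 134 134 133 133 133 132 133 133 134 142 149 160 172 182 186 189 194 200]
side strip 30 12.5 [185 186 187 188 188 187 185 183 176 168 158 146 135 129 125 129 134 139 147 154 162 169 177 182 187 188 185 183 184]
side strip 34 12.5 [203 200 197 193 189 188 185 181 177 164 152 141 131 122 123 125 130 137 144 152 160 170 181 190 190 190 193 201 206]
side strip 38 12.5 [240 238 237 236 235 233 228 220 205 191 169 147 132 125 120 121 126 131 137 144 169 201 222 227 233 237 239 241 241]
side strip 64 12.5 [247 247 247 247 247 247 247 247 247 247 247 247 247 247 247 247 247 247 247 247 247 247 247 247 247 247 247 247 247]
```

Both cameras show the paddle about 2.8 mm short of the fins: 2.9 mm by the wrist camera and 2.6 mm by the side camera. Pull that much further.

Request:
{"op": "jog_arm", "data": {"commands": [{"dx": 0,"dy": -0.04,"dz": 0,"ax": 0,"ay": 0,"az": 0,"gripper": 1},{"dx": 0,"dy": -0.03,"dz": 0,"ax": 0,"ay": 0,"az": 0,"gripper": 1},{"dx": 0,"dy": 0,"dz": 0,"ax": 0,"ay": 0,"az": 0,"gripper": 1},{"dx": 0,"dy": 0,"dz": 0,"ax": 0,"ay": 0,"az": 0,"gripper": 1},{"dx": 0,"dy": 0,"dz": 0,"ax": 0,"ay": 0,"az": 0,"gripper": 1},{"dx": 0,"dy": 0,"dz": 0,"ax": 0,"ay": 0,"az": 0,"gripper": 1}]}}

```text
clock: 20.05
eef_pos: [473.2, 55.4, 60.8]
eef_rot: [3.139, -0.0, 1.517]
wrist_force: [10.4, 0.2, -7.2]
finger_gap: 13.9
finger_force: 60.0
```

```bash
python3 - <<'E'
from h import *
np.set_printoptions(precision=1,suppress=True,linewidth=250)
s=manip.read_state();print(s['eef_pos'],s['wrist_force'],s['finger_gap'])
a=np.radians(-3.1);ex=np.array([np.cos(a),np.sin(a),0]);ey=np.array([-ex[1],ex[0],0]);m=np.array([475,54.0,0])
us=np.arange(-14,15,1.)
L={'wrist':[('finF top',34,(44,47,50,53)),('pad top',88,(20,17,-20))],
'side':[('finF end',(16,18,20),59),('pad end',(38,42,46),22)]}
for n in L:
    c=cams.camera(n);im=cv2.cvtColor(c['image'],cv2.COLOR_RGB2GRAY)
    for nm,z,y in L[n]:
        for zz,yy in np.broadcast(np.array(z),np.array(y)):
            p=proj(c,[m+ex*u+ey*yy+np.array([0,0,zz]) for u in us]).astype(np.float32)
            print(n,nm,yy,zz,cv2.remap(im,p[:,:1],p[:,1:],cv2.INTER_LINEAR)[:,0])
S=cams.camera('scene')['image'].astype(int);A=cv2.imread('pics/scene0.png')[:,:,::-1].astype(int)
for i in(A,S):
    q=i[150:180,232:252].max(2)<45;y,x=np.nonzero(q);print(len(x),x.mean()+232,y.mean()+150)
E
```

```text
[473.2  55.4  60.8] [10.4  0.2 -7.2] 13.906421036883444
wrist finF top 44 34 [218 217 217 217 217 218 219 218 218 218 209 161 123 123 121 122 185 218 217 217 217 216 217 217 217 217 217 217 217]
wrist finF top 47 34 [216 217 217 216 216 216 217 216 216 216 214 172 124 121 120 124 186 217 217 216 216 216 216 216 216 216 216 216 216]
wrist finF top 50 34 [217 217 217 217 217 217 218 217 217 217 214 169 123 123 122 127 188 218 217 217 217 217 217 217 216 217 217 217 217]
wrist finF top 53 34 [217 218 217 217 217 217 217 217 217 217 213 157 121 125 125 127 176 215 216 217 217 216 216 216 216 216 216 216 216]
wrist pad top 20 88 [116 116 117 116 117 116 113  82  82  84  86  86  85  88  86  87  86  86  87  85  82 100 118 117 117 118 119 118 119]
wrist pad top 17 88 [115 115 116 115 115 116 108  72  82  84  86  86  85  86  87  86  87  87  86  85  81  85 117 117 117 118 117 118 118]
wrist pad top -20 88 [113 112 109  69  47  41  93 126 102  81  79  81  80  81  81  81  79  81  81  86 111 120  64  49  53  90 114 114 114]
side finF end 59 16 [247 247 247 247 247 247 246 244 233 210 182 161 140 155 199 238 242 245 247 247 247 247 247 247 247 247 247 247 247]
side finF end 59 18 [247 247 247 247 247 247 244 240 221 185 151 142 138 157 198 239 242 246 247 247 247 247 247 247 247 247 247 247 247]
side finF end 59 20 [247 247 247 247 247 247 240 231 209 169 128 131 139 159 198 236 242 245 247 247 247 247 247 247 247 247 247 247 247]
side pad end 22 38 [176 174 171 166 156 146 141 137 135 136 137 137 137 137 136 136 139 143 148 156 165 170 174 177 178 178 180 181 184]
side pad end 22 42 [177 170 161 152 144 136 135 135 135 136 136 136 136 136 135 135 138 142 147 155 163 168 174 179 179 179 180 181 182]
side pad end 22 46 [167 159 149 139 136 133 133 135 136 136 135 135 135 135 135 136 138 142 146 154 163 171 177 181 181 180 181 181 181]
263 242.56273764258555 167.09505703422053
264 242.0530303030303 167.1060606060606
```

The wrist camera puts the paddle at −0.3 mm and the fin at −0.5 mm. The side camera puts both at −2.5 mm, so they are aligned. The scanner is standing unchanged in its cradle.

```bash
python3 -c "
from cell import job
print(job.sign_off())"
```

```text
the job is handed in; nothing more can be done
None
```

The job is handed in: I scanned the label from about 8 cm for over 1.5 s, stood the scanner back in its cradle and let go, and the slide is being held at the mark, within about half a millimetre of the fins by both cameras.

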